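Draw the oven's steam slide with the S-hook

TASK

Take the S-hook out of its wooden block, pass its upper hook down through the small hole in the steam slide that sticks out of the oven's front, and with it draw the slide gently all the way out to its stop. Leave the S-hook hanging free in the hole. The oven is hot, so touch oven and slide only with the hook, never push or pull hard, and leave the other things on the bench where they are.

Things in the scene. Friction and masses are not known exactly. Their poses are not given: they have to be found in the camera images.
- s_hook: Steel S-hook, 125 mm tall, 6 mm round bar, 0.08 to 0.17 kg, upright in the wooden block (may lean a few degrees). Origin: middle of the black grip sleeve on its shank, 16 (x) x 10 (y) x 40 (z) mm; grip it from above across y. z up along the shank, x in the plane of the S to the side of the UPPER hook. The lower hook bends to -x: bottom at z=-80, tip up at x=-40, z=-24 mm.
- hook_tip (a point): Rounded lower end of the upper hook, at (40, 0, 1) mm in the hook's frame, same axes. The upper hook's bar rises from the shank, bends in a half circle (centre line radius 20 mm about x=20, z=22; outer top z=45, inside of the bend z=39) and runs straight down at x=40 from z=22 to this tip.
- hook_block: Fixed wooden block 90 (x) x 44 (y) x 60 (z) mm with a slot 47.6 x 8 mm along its x, 50 mm deep, in which the S-hook's lower part stands. Origin: centre of its underside; axes parallel to the hook's. The middle of the hook's sleeve is about 90 mm above the bench. Lift the hook straight up by 70 mm or more to clear the block.
- oven: Fixed steel flatbread oven 340 (x, depth) x 460 (y) x 172 (z) mm; its front faces -x. Origin: on the bench under the middle of the front face (the face lies in x=0). A flat steel plate, the steam slide, sticks out level through a 118 mm wide slot in the front, above the oven door.
- slot_mid (a point): Middle of the slot in the oven's front face, 138 mm above the bench, level with the slide's top face; axes as the oven's. Slide: 74 mm wide, 4 mm thick, underside at 134 mm, hole of 15 mm diameter on its middle line, 15 mm behind its front edge. The slide fits loosely: its hole lies anywhere from y=-14 to +14 mm of this point, not measured: find it by feel or by eye.
- vent_slide (a joint): How far the steam slide is drawn out towards -x of the oven, in m: starts at 0 to 0.012, hard stop at 0.070 (fully out). The hole's centre lies (50 mm + this value) in front of the oven's face. About 3 N draws the slide out, about 4 N shifts it sideways; it stays where it is left and does not give downwards.
- flour_jar: Glass jar with steel lid, diameter 84, height 130 mm; bystander. Origin: centre of underside.
- bowl: Steel bowl, diameter 170, height 70 mm; bystander. Origin: centre of underside.
- bread_stack: Stack of four stiff flatbreads, diameter 170, height 32 mm; bystander. Origin: centre of underside.
- dough_scraper: Dough scraper lying flat, steel blade 100 x 140 mm, wooden handle along its -x edge, 24 mm high; bystander. Origin: underside, middle of the blade.
- salt_tin: Plain aluminium tin, diameter 64, height 75 mm; bystander. Origin: centre of underside.

How it is judged:
By the outcome, as a careful person would: the job done as asked, in the order asked, and still so for the second after the job is handed in, with the robot touching nothing.
It also fails if it takes over 59 s, if anything falls off the work surface, if the arm or the gripper's body presses on something with over 40 N, if the wrist force passes 120 N, or if a joint passes its speed limit or range.

ROBOT

A 7-joint arm with a two-finger parallel gripper is mounted at the origin on the work surface. World frame = base frame: x ahead of the robot, y to its left, z up, the work surface at z = 0. Lengths are in mm, angles in rad, forces in N, time in s.
With the tool pointing down it reaches from about 400 to 850 mm from the base axis. Payload 10.4 kg.
Tool frame: the origin (TCP) lies at the centre of the arm's flange, where the gripper is bolted on; the fingertips stand 173 mm ahead of it and the grasp point (between the pads) lies 155 mm ahead of it; y points along the fingers, x is the direction in which the jaws open and shut, and the axes are right-handed (so a half turn about y gives the same grasp; the last joint's range is limited). The gripper opens to 85 mm and grips with 20 to 120 N. Pads are 22 mm wide; open, the fingers measure 114 mm over their backs; the gripper's body (76 mm by 85 mm) begins 54 mm behind the grasp point. The pads swing forward as they close: fully open they stand 13 mm farther back than shut.
Start: joints at [1.113, 0.332, -0.065, 1.46, 0.022, 1.35, -0.088], TCP at [263.282, -566.847, 404.738] pointing down, gripper open.
Joint ranges: [-2.6, 2.6], [-0.5, 2.12], [-1.47, 1.34], [0.16, 2.42], [-1.27, 4.41], [0.06, 2.06], [-2.6, 2.6]. Speed limits (rad/s): [2.22, 2.22, 2.79, 2.79, 3.14, 3.14, 3.14].

INTERFACE

Orientations are given as a unit quaternion [w, x, y, z].
In Python, from bench import * gives the robot as it stands.
- The arm moves only by the shell command python3 -m creep 'ROWS' [OPENING]. ROWS is JSON, a list of rows, each a list of 2 entries, a list of its own where there are three numbers: the shift along the tool's x, y, z in mm, then the turn about the tool's y in rad. In form: [[[x, y, z], yaw], ...]. A call has exactly 10 rows; each row shifts and turns the commanded pose from where the row before left it, along the tool's axes as they then stand; what a row does not reach is not made up. A row lasts 1/10 s, in which the tool goes at most 50 mm and 8.59 degrees, less where a joint would pass 70% of its speed; a pose out of reach is approached as far as the arm can. A call is refused whole if a number of a shift passes 50 or a number of a turn 0.15, either way. A call with a gripper value outside its range is refused whole. OPENING is the gripper command: -1 is shut, 1 is fully open, values between are in proportion, set as the call begins (- or left out, the last holds). The fingers move at their own pace and stop on an object; the grip force is fixed at half the most. Time passes only in rows, so rows that do not move let the fingers close, or fill a call up. It gives the time, the measured TCP pose, the force and the opening at its end, in the units of the state.
- sense(): the state, without advancing time (a new reading comes with each control period).
- grab_frame(name): name is "side" or "top"; returns (picture, depth): 420x560x3 uint8, red, green, blue; 420x560 float32, mm along the optical axis (not along the pixel's ray), 0 where there is no reading.
- camera_info(name): a dict with "vertical_fov" (degrees; the focal length in pixels is half the picture's height over the tangent of half this angle, whatever the lens; pixels are square), "cx", "cy" (the principal point, pixels), "extrinsics" (4x4, takes a point from camera to world coordinates). Camera axes: x right, y up, looking along -z (the intrinsics and any distortion apply to the point x, -y, -z); pixel columns grow to the right and rows downward; lengths in mm; the calibration is good to about 2 mm. A picture is of the moment at which its call begins. camera_info takes no time and is no camera call.
- close_job(): hands the job in, once; it reports no verdict.
Trained networks look in the newest picture that a camera, given by its name, has taken for a name from the list of things; names that differ only in an ending like _2 or _b are one class to them, and where a whole thing is asked for, a point or a joint stands for the part that bears it (a point fixed in the world has none). Each returns a list of dicts, best first, with "p" (0 to 1); they miss things now and then, are a little off and sometimes report something else, mostly with a low value. They report only what shows in the picture. A call takes as long as a camera call.
- spot_in(camera, thing): "pixel" ([row, column] in pixels, amid what is visible of it).
- tip_of(camera, thing): "pixel" ([row, column] in pixels: a listed point, or the origin of a listed thing).
The state is a dict: "time": time; "q": joint angles; "joint_vel": joint speeds; "tau": joint torques, N m; "tool_pos": TCP position; "eef_rot": TCP orientation; "wrist_force": force on the tool from outside, world axes, zero at the start; "moment": the same for the moment, N m; "opening": opening from 0.0 (shut) to 1.0 (fully open).
Only numpy, scipy, OpenCV 4.12 (cv2) and the standard library are available. Lean on these libraries where they do the work, as an engineer would, in place of code of your own. Each camera call takes 0.05 s, during which the arm holds its last target. There are 200 camera calls.

## Working session

There is one attempt and no reset: what is moved stays moved. The work goes in short steps, Python scripts to look and compute and a shell command to move; the robot and the scene stay as the last step left them, time stands still between calls to the robot, and variables do not carry over. Pictures are saved under pics/ and viewed, about 8 in all and at most 12, crops included, and the job is handed in when it is done.

```bash
ls; mkdir -p pics; cat > h.py <<'E'
from bench import *
import numpy as np, cv2
def save(name,fn,crop=None,scale=1):
    p,d=grab_frame(name); im=p[:,:,::-1].copy()
    if crop: r0,r1,c0,c1=crop; im=im[r0:r1,c0:c1]
    if scale!=1: im=cv2.resize(im,None,fx=scale,fy=scale,interpolation=cv2.INTER_CUBIC)
    cv2.imwrite('pics/'+fn,im); return p,d
def ray(name,px):
    ci=camera_info(name); f=210/np.tan(np.radians(ci['vertical_fov'])/2); E=np.array(ci['extrinsics'])
    v=np.array([(px[1]-ci['cx'])/f,-(px[0]-ci['cy'])/f,-1]); return E[:3,3],E[:3,:3]@v
def at_z(name,px,z):
    o,v=ray(name,px); return o+v*(z-o[2])/v[2]
def at_d(name,px,d):
    o,v=ray(name,px); return o+v*d
def proj(name,P):
    ci=camera_info(name); f=210/np.tan(np.radians(ci['vertical_fov'])/2); E=np.array(ci['extrinsics'])
    c=E[:3,:3].T@(np.array(P)-E[:3,3]); return np.array([ci['cy']-f*c[1]/-c[2], ci['cx']+f*c[0]/-c[2]])
E
python3 - <<'E'
from h import *
np.set_printoptions(suppress=True,precision=2)
s=sense();print({k:np.round(v,3) for k,v in s.items()})
ims=[]
for n in('side','top'):
    ci=camera_info(n);print(n,ci)
    p,d=save(n,n+'0.png')
    for t in('s_hook','hook_tip','hook_block','oven','slot_mid','vent_slide'):
        for f in(spot_in,tip_of):
            try:
                for r in f(n,t)[:2]:
                    i,j=np.round(r['pixel']).astype(int); dd=d[min(i,419),min(j,559)]
                    print(n,t,f.__name__,np.round(r['pixel'],1),round(r['p'],2),at_d(n,r['pixel'],dd))
            except Exception as e: print(n,t,f.__name__,e)
E
```

```text
pics
{'time': np.float64(0.0), 'q': array([ 1.11,  0.33, -0.07,  1.46,  0.02,  1.35, -0.09]), 'joint_vel': array([-0., -0.,  0., -0.,  0.,  0., -0.]), 'tau': array([  0.  , -62.55,   0.05, -39.16,   0.02,   0.01,   0.  ]), 'tool_pos': array([ 263.25, -566.72,  403.91]), 'eef_rot': array([ 0.6 , -0.6 ,  0.38, -0.38]), 'wrist_force': array([ 0.73, -0.26,  0.14]), 'moment': array([-0.05, -0.03, -0.02]), 'opening': np.float64(1.004)}
side {'vertical_fov': 52.46386292131369, 'cx': 282.1658461167153, 'cy': 209.5759349654241, 'extrinsics': array([[    1.  ,     0.03,    -0.05,   453.98],
       [   -0.06,     0.54,    -0.84, -1094.02],
       [    0.01,     0.84,     0.54,   772.19],
       [    0.  ,     0.  ,     0.  ,     1.  ]])}
side s_hook call [334.6 320.3] 0.7 [ 574.1  -485.72   57.44]
side s_hook call [263.6 289.4] 0.47 [ 520.91 -302.88  101.16]
side hook_tip call [265.  290.8] 0.44 [ 524.37 -303.02   96.71]
side hook_tip call [271. 304.] 0.43 [ 565.65 -238.36   19.18]
side hook_block call [283.4 278.5] 0.8 [ 494.04 -312.65   47.15]
side hook_block call [291.6 280.9] 0.69 [ 499.93 
[... 1144 characters left out ...]
6 [ 400.09 -539.48   14.15]
top hook_block call [230.2 346. ] 0.68 [ 486.31 -284.51   54.77]
top oven call [113.7 222.6] 0.79 [844.12 116.04 171.01]
top oven call [171.9 229.7] 0.6 [662.88  94.11 136.67]
top slot_mid call [114.8 224. ] 0.75 [841.73 111.92 168.1 ]
top slot_mid call [292.9 173.8] 0.36 [285.03 281.02  31.59]
top slot_mid call [162.5 224.5] 0.63 [694.42 111.4  135.26]
top slot_mid call [202.6 388.4] 0.29 [ 566.49 -411.51  116.32]
top vent_slide call [171.8 223.9] 0.64 [662.02 111.95 140.81]
top vent_slide call [115.8 220.2] 0.51 [836.74 123.39 171.64]
top vent_slide call it knows: bowl, bread_stack, dough_scraper, flour_jar, hook_block, hook_tip, oven, s_hook, salt_tin, slot_mid
```

```bash
python3 - <<'E'
import cv2
s=cv2.imread('pics/side0.png');t=cv2.imread('pics/top0.png')
a=cv2.resize(s[120:330,210:490],(800,600),interpolation=cv2.INTER_CUBIC);b=cv2.resize(t[130:280,190:390],(800,600),interpolation=cv2.INTER_CUBIC)
cv2.imwrite('pics/s1.png',a);cv2.imwrite('pics/t1.png',b)
E
```

```text
(no output)
```

View pics/side0.png

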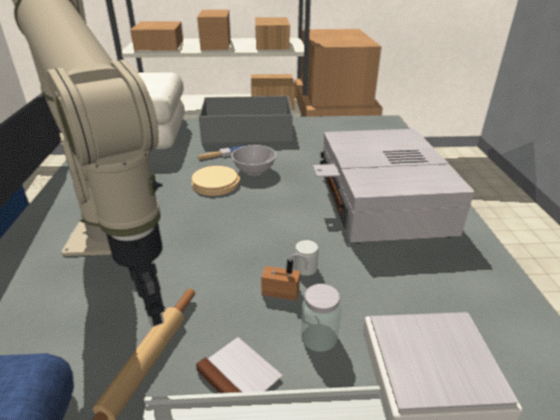

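View pics/s1.png

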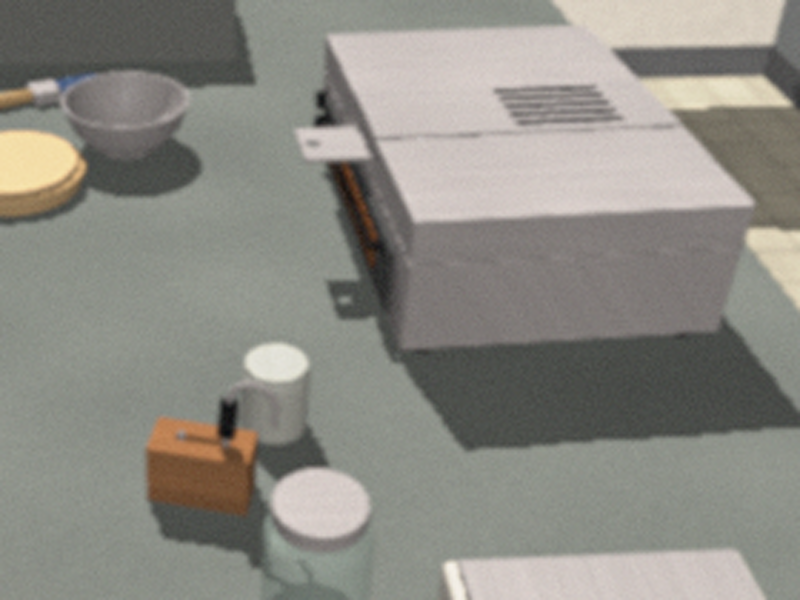

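View pics/t1.png

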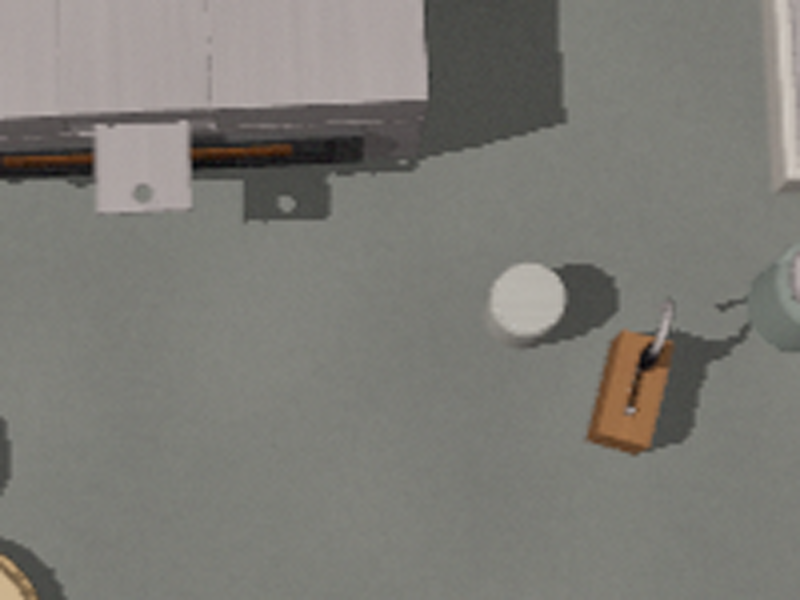

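The pictures show the hook in its block (top view about (218,352)), the salt tin beside it, and the slide at the oven front. The slide's hole is at about (178.2,225.8) in top and (170.4,319.2) in side. Next I measure these.

```bash
cat > m.py <<'E'
from h import *
np.set_printoptions(suppress=True,precision=1)
def tri(a,b):
    (o1,v1),(o2,v2)=ray('top',a),ray('side',b)
    A=np.stack([v1,-v2],1); t=np.linalg.lstsq(A,o2-o1,rcond=None)[0]
    p,q=o1+v1*t[0],o2+v2*t[1]; return (p+q)/2,p-q
E
python3 - <<'E'
from m import *
def cloud(n,d):
    ci=camera_info(n); f=210/np.tan(np.radians(ci['vertical_fov'])/2);E=np.array(ci['extrinsics'])
    r,c=np.mgrid[:420,:560]; P=np.stack([(c-ci['cx'])/f*d,-(r-ci['cy'])/f*d,-d],-1); return P@E[:3,:3].T+E[:3,3]
p,d=grab_frame('top'); P=cloud('top',d)
print('hole top',at_z('top',(178.25,225.75),138),'side',at_z('side',(170.4,319.2),138),tri((178.25,225.75),(170.4,319.2)))
pi=p.astype(int)
# block top
brown=(pi[...,0]-pi[...,2]>40)&(P[...,2]>45)&(P[...,2]<75)&(abs(P[...,0]-500)<90)&(abs(P[...,1]+300)<80)
Q=P[brown];print('block',brown.sum(),Q.mean(0));
rc=np.argwhere(brown); X=np.array([at_z('top',x,60)[:2] for x in rc]).astype(np.float32); print(cv2.minAreaRect(X))
# slide
sl=(abs(P[...,2]-138)<9)&(abs(P[...,0]-665)<45)&(abs(P[...,1]-100)<70)
X=np.array([at_z('top',x,138)[:2] for x in np.argwhere(sl)]).astype(np.float32);print('slide',len(X),cv2.minAreaRect(X),X.min(0),X.max(0))
# front edge of oven top: for each column, lowest x with z>165
ov=(P[...,2]>163)&(P[...,2]<180)&(P[...,0]>600)
pts=[]
for c in range(150,300,2):
    rr=np.where(ov[:,c])[0]
    if len(rr)>20: pts.append(at_z('top',(rr.max()+.5,c),172)[:2])
pts=np.array(pts);print(pts[::10]);k=np.polyfit(pts[:,1],pts[:,0],1);print('front x = %.4f y + %.1f'%tuple(k),pts[:,1].min(),pts[:,1].max())
# sleeve dark
for n in('top','side'):
    if n=='side': p,d=grab_frame(n);P=cloud(n,d)
    c0=np.array(proj(n,(522,-297,90)));r,c=c0.astype(int)
    dk=np.zeros(p.shape[:2],bool);dk[r-14:r+14,c-10:c+10]=True
    dk&=p.max(2)<60
    rc=np.argwhere(dk);print(n,c0,len(rc),rc.mean(0),rc.min(0),rc.max(0))
    print(p[r-14:r+14,c-10:c+10].max(2) if n=='side' else '')
    lab=cv2.connectedComponentsWithStats(dk.astype(np.uint8));print(lab[2],lab[3])
E
```

```text
hole top [641.7 106.  138. ] side [645. 104. 138.] (array([643.8, 106.3, 136.4]), array([-3.1,  0. , -0.8]))
block 325 [ 493.7 -290.2   58.9]
((497.12689208984375, -291.69219970703125), (45.9122200012207, 92.24724578857422), 73.83100891113281)
slide 539 ((665.204833984375, 98.14421081542969), (74.3785400390625, 140.01730346679688), 3.0130650997161865) [626.3  30. ] [705.1 170. ]
[[686.2 336.5]
 [689.3 275. ]
 [689.3 213.3]
 [695.6 151.7]
 [695.6  89.9]
 [698.7  28. ]
 [701.9 -34.1]
 [705.1 -96.2]]
front x = -0.0441 y + 700.9 -108.66578505993984 336.4820473191664
top [217.8 351.5] 21 [220.4 350.8] [216 348] [228 353]

[[     0      0    560    420 235179]
 [   350    216      4      7     18]
 [   349    224      1      1      1]
 [   348    227      1      2      2]] [[279.5 209.5]
 [351.2 219.4]
 [349.  224. ]
 [348.  227.5]]
side [265.5 289.6] 59 [266.2 289.3] [261 287] [272 292]
[[143 140 143 140 143 137 138 141 142 138 141 139 139 140 142 141 144 146
  151 182]
 [141 141 139 139 142 143 139 142 143 139 142 139 140 134 139 134 152 154
  152 158]
 [139 140 136 141 141 135 139 140 1
[... 1583 characters left out ...]
62 169 173 177 178 177 155 103  67  41  30  40  81 135 179 190 193 187
  192 186]
 [131 137 142 143 155 156 146 124  98  78  68  78 110 154 182 187 189 192
  189 178]
 [137 133 133 132 130 131 126 115 116 106 111 131 158 181 190 190 191 193
  185 173]
 [173 167 162 162 149 145 139 132 118 112 124 142 171 184 195 189 190 192
  190 167]
 [189 183 183 182 176 175 174 163 137 115 111 119 143 158 173 185 191 193
  191 161]
 [187 193 186 188 190 196 185 168 138 105  98  97 105 118 137 164 184 194
  183 149]
 [189 189 191 192 187 188 189 180 154 110  99  92 100 100 110 141 171 184
  168 128]]
[[     0      0    560    420 235141]
 [   287    261      6     12     59]] [[279.5 209.5]
 [289.3 266.2]]
```

```bash
cat >> m.py <<'E'
def hole_top(p,c0=(178,226),w=4):
    g=p.astype(float).mean(2);r,c=int(round(c0[0])),int(round(c0[1]))
    W=g[r-w:r+w+1,c-w:c+w+1];print(W.astype(int)); wt=np.clip(np.percentile(W,75)-12-W,0,None)
    yy,xx=np.mgrid[r-w:r+w+1,c-w:c+w+1];return np.array([(wt*yy).sum(),(wt*xx).sum()])/wt.sum()
E
python3 - <<'E'
from m import *
p,_=grab_frame('top');h=hole_top(p);print('hole',h,at_z('top',h,138),at_z('top',h,134))
p2,_=grab_frame('side');g=hole_top(p2,(170.4,319.2),3);print(g,at_z('side',g,138),tri(h,g))
for a in[(266.2,289.3),(261.,290),(272.5,289)]:
    for z in(70,90,110): print(a,z,at_z('side',a,z))
c=np.array([516.5,-297.3])
for z in(70,90,110): print(z,proj('side',(*c,z)),proj('top',(*c,z)))
u=np.array([.960,-.279])
for x,z in((40,91),(40,112),(20,135),(-40,66)): print(x,z,proj('top',(*(c+u*x),z)),proj('side',(*(c+u*x),z)))
im=cv2.imread('pics/top0.png')[195:245,325:385];cv2.imwrite('pics/t2.png',cv2.resize(im,(720,600),interpolation=cv2.INTER_CUBIC))
im=cv2.imread('pics/side0.png')[235:305,255:325];im2=cv2.resize(im,(600,600),interpolation=cv2.INTER_CUBIC);cv2.imwrite('pics/s2.png',im2)
E
```

```text
[[165 166 167 167 167 165 165 164 165]
 [166 166 165 163 164 165 165 164 165]
 [167 159 132 120 126 150 165 164 165]
 [164 146 115 126 123 132 153 166 166]
 [159 135 122 122 124 131 152 164 165]
 [161 143 118 125 124 134 156 165 166]
 [164 164 147 132 140 150 163 159 165]
 [166 167 166 164 165 165 163 164 165]
 [167 168 167 163 148 150 147 148 145]]
hole [178.1 225.3] [642.4 107.5 138. ] [643.5 108.  134. ]
[[206 206 206 206 205 202 202]
 [201 197 193 195 194 194 204]
 [192 174 160 155 165 174 195]
 [184 170 153 147 151 168 190]
 [188 188 180 176 174 184 194]
 [190 200 199 196 195 200 197]
 [182 201 203 203 199 200 200]]
[169.8 318.9] [644.7 107.9 138. ] (array([643.5, 107.5, 137.9]), array([-2.1,  0. , -0.6]))
(266.2, 289.3) 70 [ 523.  -276.1   70. ]
(266.2, 289.3) 90 [ 521.1 -299.4   90. ]
(266.2, 289.3) 110 [ 519.1 -322.7  110. ]
(261.0, 290) 70 [ 526.3 -256.1   70. ]
(261.0, 290) 90 [ 524.2 -279.9   90. ]
(261.0, 290) 110 [ 522.2 -303.8  110. ]
(272.5, 289) 70 [ 520.6 -299.7   70. ]
(272.5, 289) 90 [ 518.7 -322.3   90. ]
(272.5, 289) 110 [ 516.8 -345.   110. ]
70 [271.9 287.3] [220.5 350.4]
90 [265.7 287.4] [219.5 351.6]
110 [259.3 287.5] [218.5 352.9]
40 91 [207.8 354.7] [267.8 303.5]
40 112 [206.5 356. ] [261.2 303.8]
20 135 [211.1 356.1] [252.4 295.8]
-40 66 [232.2 347.2] [270.7 271.6]
```

View pics/t2.png

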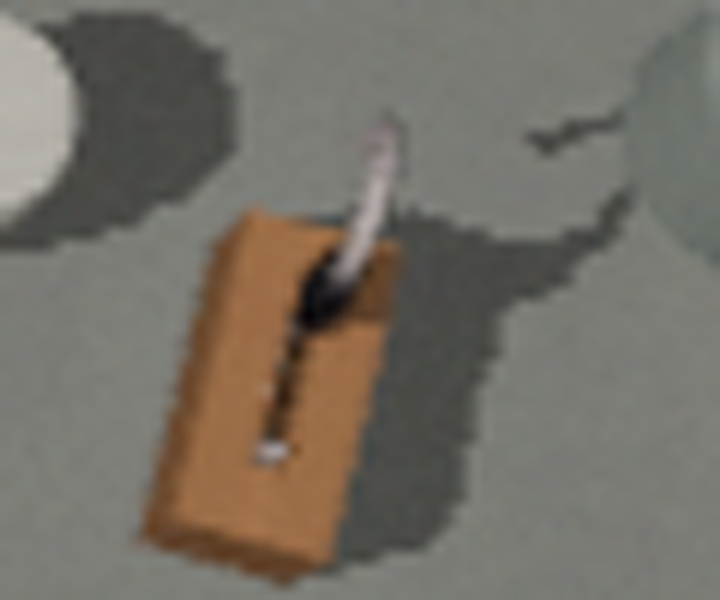

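```bash
cat >> m.py <<'E'
from scipy.spatial.transform import Rotation as R
def tool():
    s=sense();q=s['eef_rot'];return s,np.array(s['tool_pos']),R.from_quat([q[1],q[2],q[3],q[0]]).as_matrix()
def plan(tgt,hx_deg):
    """tool-frame shift to tgt (world TCP), and yaw to put tool z (or -z) along hook x (deg)"""
    s,p,M=tool(); d=M.T@(np.array(tgt)-p)
    a=np.radians(hx_deg); res=[]
    for off in(0,np.pi):
        zt=np.array([np.cos(a+off),np.sin(a+off),0]); v=M.T@zt; res.append(np.arctan2(v[0],v[2]))
    print('pos',p,'shift tool',d,'yaw options',np.round(res,3),'axes x',M[:,0],'y',M[:,1],'z',M[:,2],'q',np.round(s['q'],2),'F',s['wrist_force'],'t',round(s['time'],2))
E
python3 - <<'E'
from m import *
np.set_printoptions(suppress=True,precision=3)
plan((518.7,-298,245),-16.2)
r=130+300/4,190+527/4
print('tin',at_z('top',r,75))
E
```

```text
pos [ 263.262 -566.856  404.745] shift tool [-136.29   159.759  344.895] yaw options [ 0.717 -2.424] axes x [ 0.421 -0.907  0.   ] y [ 0. -0. -1.] z [0.907 0.421 0.   ] q [ 1.11  0.33 -0.06  1.46  0.02  1.35 -0.09] F [-0.455 -0.746  0.095] t 1.4
tin [ 567.488 -203.69    75.   ]
```

```bash
python3 -m creep '[[[-13.6,0,34.5],0],[[-13.6,0,34.5],0],[[-13.6,0,34.5],0],[[-13.6,0,34.5],0],[[-13.6,0,34.5],0],[[-13.6,0,34.5],0],[[-13.6,0,34.5],0],[[-13.6,0,34.5],0],[[-13.6,0,34.5],0],[[-13.6,0,34.5],0]]' 0
python3 -m creep '[[[0,5,0],0.1],[[0,5,0],0.1],[[0,5,0],0.1],[[0,5,0],0.1],[[0,5,0],0.1],[[0,5,0],0.1],[[0,5,0],0.117],[[0,5,0],0],[[0,0,0],0],[[0,0,0],0]]'
python3 - <<'E'
from m import *
np.set_printoptions(suppress=True,precision=3)
plan((518.7,-298,245),-16.2)
E
```

```text
time: 2.4
tool_pos: [519.7, -297.0, 404.9]
eef_rot: [-0.596, 0.596, -0.38, 0.381]
wrist_force: [-0.5, -0.9, -0.0]
opening: 0.499
time: 3.4
tool_pos: [518.9, -298.2, 364.8]
eef_rot: [-0.425, 0.425, -0.565, 0.565]
wrist_force: [-0.1, -0.8, 0.3]
opening: 0.503
pos [ 518.919 -298.173  364.784] shift tool [ -0.108 119.784  -0.261] yaw options [ 0.003 -3.138] axes x [-0.276 -0.961  0.   ] y [ 0. -0. -1.] z [ 0.961 -0.276  0.   ] q [ 0.6   0.31 -0.19  1.58  0.06  1.26 -1.45] F [-0.115 -0.767  0.27 ] t 3.4
```

```bash
python3 -m creep '[[[0,15,0],0],[[0,15,0],0],[[0,15,0],0],[[0,15,0],0],[[0,15,0],0],[[0,15,0],0],[[0,12,0],0],[[0,10,0],0],[[0,8,0],0],[[0,0,0],0]]'
python3 - <<'E'
from h import *
a,_=save('side','x.png');b,_=save('top','y.png')
i=cv2.resize(a[200:300,230:350,::-1],(720,600),interpolation=3)
cv2.imwrite('pics/g1.png',i)
E
```

```text
time: 4.4
tool_pos: [518.7, -298.0, 243.6]
eef_rot: [0.425, -0.425, 0.566, -0.565]
wrist_force: [-0.6, 0.9, -0.5]
opening: 0.501
```

View pics/g1.png

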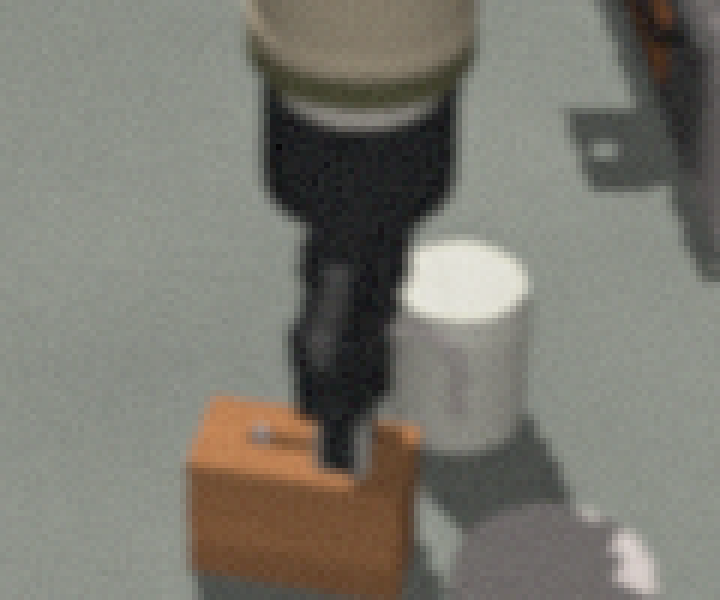

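```bash
python3 -m creep '[[[0,0,0],0],[[0,0,0],0],[[0,0,0],0],[[0,0,0],0],[[0,0,0],0],[[0,0,0],0],[[0,0,0],0],[[0,0,0],0],[[0,0,0],0],[[0,0,0],0]]' -1
```

```text
time: 5.5
tool_pos: [519.0, -298.4, 245.1]
eef_rot: [-0.425, 0.425, -0.565, 0.566]
wrist_force: [-0.8, -1.0, 5.8]
opening: 0.106
```

```bash
python3 -m creep '[[[0,-5,0],0],[[0,-10,0],0],[[0,-12,0],0],[[0,-12,0],0],[[0,-12,0],0],[[0,-12,0],0],[[0,-12,0],0],[[0,-15,0],0],[[0,-10,0],0],[[0,0,0],0]]'
python3 - <<'E'
from m import *
np.set_printoptions(suppress=True,precision=3)
# target: hook x along oven x 2.5deg, hole (643.5,107.7), shank 40mm back plus 50 more clear
u=np.array([np.cos(np.radians(2.5)),np.sin(np.radians(2.5))])
t=np.array([643.5,107.7])-u*(40+40); print(t)
plan((*t,345),2.5)
E
```

```text
time: 6.5
tool_pos: [519.3, -298.3, 346.7]
eef_rot: [-0.425, 0.424, -0.564, 0.566]
wrist_force: [0.2, 0.7, -1.5]
opening: 0.106
[563.576 104.21 ]
pos [ 519.282 -298.345  346.729] shift tool [-398.967    1.264  -69.572] yaw options [-0.326  2.816] axes x [-0.278 -0.96   0.001] y [ 0.003 -0.001 -1.   ] z [ 0.96  -0.278  0.003] q [ 0.6   0.32 -0.19  1.6   0.06  1.22 -1.45] F [ 0.2    0.721 -1.518] t 6.5
```

```bash
python3 -m creep '[[[-15,0,-3],0],[[-25,0,-4],0],[[-30,0,-5],0],[[-30,0,-5],0],[[-30,0,-5],0],[[-30,0,-5],0],[[-30,0,-5],0],[[-30,0,-5],0],[[-30,0,-5],0],[[-30,0,-5],0]]'
python3 -m creep '[[[-30,0,-6],0],[[-30,0,-6],0],[[-30,0,-6],0],[[-20,0,-5],0],[[-9,0,0],0],[[0,0,0],-0.1],[[0,0,0],-0.1],[[0,0,0],-0.1],[[0,0,0],-0.026],[[0,0,0],0]]'
python3 - <<'E'
from m import *
np.set_printoptions(suppress=True,precision=3)
u=np.array([np.cos(np.radians(2.5)),np.sin(np.radians(2.5))])
t=np.array([643.5,107.7])-u*(40+40)
plan((*t,345),2.5)
a,_=save('side','x.png');b,_=save('top','y.png')
A=cv2.resize(a[120:240,260:380,::-1],(600,600),interpolation=3);cv2.imwrite('pics/h1.png',A)
cv2.imwrite('pics/h2.png',cv2.resize(b[140:240,190:310,::-1],(600,500),interpolation=3))
for n in('side','top'):
    print(n,tip_of(n,'hook_tip')[:2],tip_of(n,'s_hook')[:2])
    c=np.array([*t,190]); print([proj(n,c+[*(u*x),z]) for x,z in((0,0),(40,1),(20,45),(-40,-24),(-20,-80))])
E
```

```text
time: 7.5
tool_pos: [551.1, -13.7, 343.9]
eef_rot: [0.425, -0.425, 0.566, -0.565]
wrist_force: [0.7, 0.6, -2.0]
opening: 0.107
time: 8.5
tool_pos: [562.7, 104.2, 344.3]
eef_rot: [-0.51, 0.511, -0.49, 0.489]
wrist_force: [-0.2, 1.4, -1.6]
opening: 0.109
pos [562.66  104.151 344.338] shift tool [-0.02  -0.663  0.918] yaw options [-0.002  3.14 ] axes x [ 0.042 -0.999  0.   ] y [-0.001 -0.    -1.   ] z [ 0.999  0.042 -0.001] q [ 0.14  0.3  -0.48  1.66  0.14  1.22 -1.9 ] F [-0.214  1.372 -1.618] t 8.5
side [{'pixel': [157.6, 306.4], 'p': 0.59}] [{'pixel': [158.7, 292.4], 'p': 0.45}]
[array([156.096, 294.063]), array([155.296, 306.801]), array([142.486, 300.856]), array([163.552, 281.237]), array([178.958, 287.367])]
top [{'pixel': [228.6, 345.2], 'p': 0.66}] []
[array([198.908, 223.751]), array([185.843, 223.403]), array([188.806, 221.628]), array([213.477, 225.05 ]), array([210.397, 227.055])]
```

View pics/h1.png

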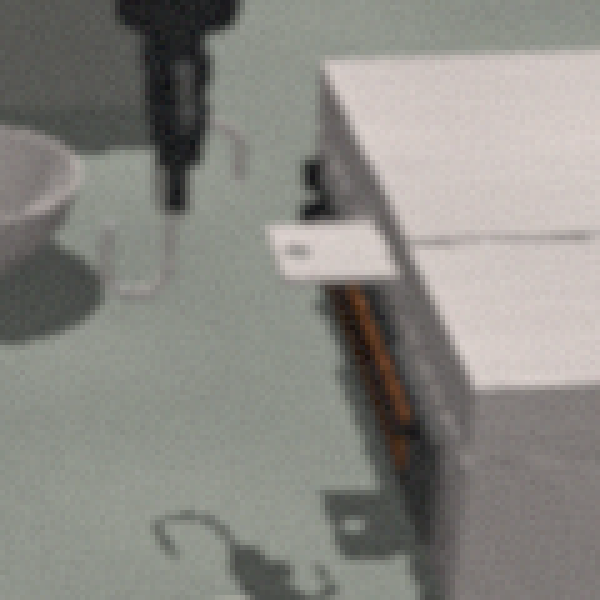

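The side crop shows the hook held upright. The tip is at about (155.7,308.3) and the slide hole at about (170,319.4). Now I move it over the hole and compare columns.

```bash
python3 -m creep '[[[0,0,5],0],[[0,3,6],0],[[0,5,6],0],[[0,5,6],0],[[0,5,6],0],[[0,5,6],0],[[0,5,5],0],[[0,5,1],0],[[0,3,0],0],[[0,0,0],0]]'
python3 - <<'E'
from m import *
np.set_printoptions(suppress=True,precision=2)
plan((603.5,106,300),2.5)
a,_=save('side','x2.png');b,_=save('top','y2.png')
A=cv2.resize(a[140:190,295:355,::-1],(720,600),interpolation=3);cv2.imwrite('pics/h3.png',A)
B=cv2.resize(b[155:205,195:255,::-1],(720,600),interpolation=3);cv2.imwrite('pics/h4.png',B)
print(tip_of('side','hook_tip'),tip_of('top','hook_tip')); print(proj('side',(643.5,107.7,138)),proj('side',(643.5,107.7,155)))
print(a[145:176,310:330].mean(2).astype(int))
E
```

```text
time: 9.8
tool_pos: [603.5, 106.3, 308.1]
eef_rot: [-0.511, 0.511, -0.489, 0.489]
wrist_force: [0.4, 0.3, -1.1]
opening: 0.109
pos [603.47 106.32 308.15] shift tool [0.32 8.15 0.02] yaw options [ 0.   -3.14] axes x [ 0.04 -1.    0.  ] y [-0. -0. -1.] z [ 1.    0.04 -0.  ] q [ 0.11  0.41 -0.46  1.59  0.19  1.18 -1.91] F [ 0.37  0.25 -1.08] t 9.8
[{'pixel': [171.2, 317.8], 'p': 0.61}, {'pixel': [167.9, 336.2], 'p': 0.17}] []
[169.87 318.59] [165.1  318.86]
[[ 73  61  41  32  60 106 136 141 143 142 143 145 141 135 118 108  98 100
  103 124]
 [ 66  61  47  38  66 107 133 144 145 143 140 144 140 125 111 106  98 102
   96 108]
 [ 70  62  51  43  80 117 139 144 142 143 139 141 135 124 114 103 101  97
  101 102]
 [ 66  58  45  59 102 129 142 145 146 141 143 140 138 126 113 106 104  96
   98  97]
 [ 59  60  46  68 106 135 146 145 145 143 142 143 137 122 109 111 108  99
   98  98]
 [ 68  58  55  64 100 137 142 145 145 145 139 138 130 110 100 104 112 103
   98  97]
 [ 64  63  55  54  83 122 140 144 144 138 130 114 106  93  89 102 107 109
  101 100]
 [ 67  70  61  42  68 105 137 143 142 135 108 
[... 1294 characters left out ...]
 206 207
  207 207]
 [101 132 144 159 180 201 207 200 197 190 196 204 204 205 205 206 206 206
  208 207]
 [104 134 142 150 170 193 193 179 167 159 164 179 198 206 207 211 206 205
  208 204]
 [102 134 144 146 158 181 187 170 155 150 146 160 189 204 203 207 205 204
  202 206]
 [111 138 141 146 146 158 184 184 183 172 156 158 182 201 203 206 205 201
  204 203]
 [128 137 144 145 138 144 171 195 204 195 175 159 167 190 199 203 203 203
  204 207]
 [137 144 144 142 137 140 164 196 207 205 191 169 155 164 188 204 207 203
  204 205]
 [142 143 144 144 141 144 156 185 200 201 193 180 156 143 162 185 198 200
  196 196]
 [149 144 143 143 140 140 142 158 172 179 177 164 138 126 141 160 169 166
  163 158]]
```

View pics/h3.png

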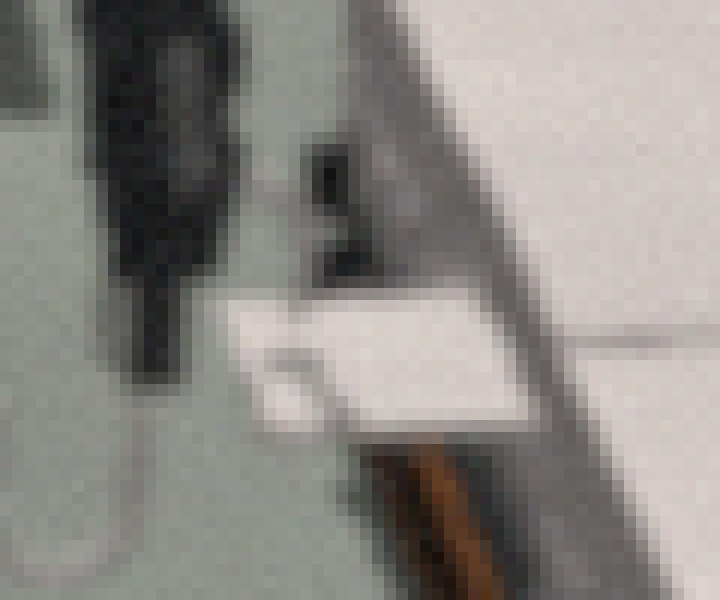

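View pics/h4.png

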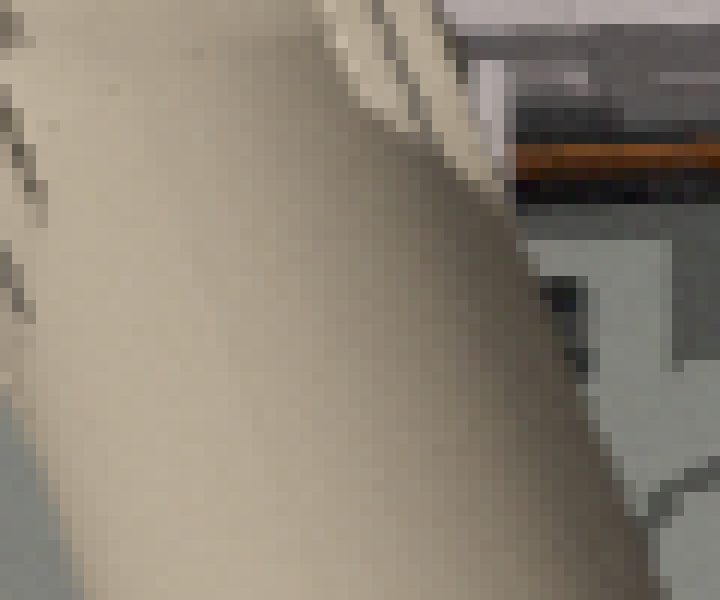

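The bar's lower end is at about (166.5,319.5), right above the hole at (169.7,319.2). The top view is blocked by the arm. I'll go down gently and feel for the hole.

```bash
python3 -m creep '[[[0,3,0],0],[[0,4,0],0],[[0,4,0],0],[[0,2,0],0],[[0,1,0],0],[[0,1,0],0],[[0,1,0],0],[[0,1,0],0],[[0,1,0],0],[[0,0,0],0]]'
```

```text
time: 11.0
tool_pos: [603.7, 106.3, 290.6]
eef_rot: [-0.511, 0.511, -0.489, 0.489]
wrist_force: [0.1, 0.6, -0.8]
opening: 0.108
```

```bash
python3 -m creep '[[[0,1,0],0],[[0,1,0],0],[[0,1,0],0],[[0,1,0],0],[[0,1,0],0],[[0,0,0],0],[[0,0,0],0],[[0,0,0],0],[[0,0,0],0],[[0,0,0],0]]'
python3 - <<'E'
from m import *
for i in range(3):
    s=sense();print(np.round(s['wrist_force'],2),np.round(s['moment'],3));grab_frame('side')
E
```

```text
time: 12.0
tool_pos: [603.7, 106.4, 285.7]
eef_rot: [0.511, -0.511, 0.489, -0.489]
wrist_force: [-0.8, 0.6, -1.8]
opening: 0.11
[-0.8  0.6 -1.8] [-0. -0.  0.]
[ 0.6 -0.9 -1.5] [ 0. -0. -0.]
[ 0.8 -1.  -1.4] [ 0.  0. -0.]
```

```bash
python3 -m creep '[[[0,2,0],0],[[0,2,0],0],[[0,2,0],0],[[0,2,0],0],[[0,2,0],0],[[0,2,0],0],[[0,1,0],0],[[0,0,0],0],[[0,0,0],0],[[0,0,0],0]]'
python3 - <<'E'
from m import *
a,_=save('side','x3.png')
cv2.imwrite('pics/h5.png',cv2.resize(a[130:200,285:355,::-1],(600,600),interpolation=3))
E
```

```text
time: 13.15
tool_pos: [603.8, 106.3, 272.8]
eef_rot: [0.511, -0.511, 0.489, -0.489]
wrist_force: [0.9, 0.3, -1.5]
opening: 0.109
```

View pics/h5.png

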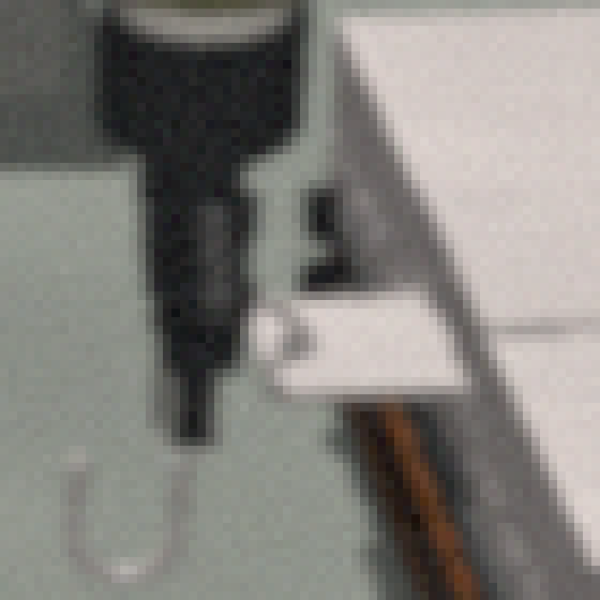

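The side view shows the bar running into the hole, with no contact force. Now I draw the slide.

```bash
python3 -m creep '[[[0,0,-1],0],[[0,0,-1],0],[[0,0,-1],0],[[0,0,-1],0],[[0,0,-1],0],[[0,0,-1],0],[[0,0,-2],0],[[0,0,-2],0],[[0,0,-2],0],[[0,0,-2],0]]'
python3 -m creep '[[[0,0,-3],0],[[0,0,-3],0],[[0,0,-3],0],[[0,0,-3],0],[[0,0,-3],0],[[0,0,-3],0],[[0,0,-3],0],[[0,0,-3],0],[[0,0,-3],0],[[0,0,-3],0]]'
python3 -m creep '[[[0,0,-2],0],[[0,0,-2],0],[[0,0,-2],0],[[0,0,-2],0],[[0,0,-1],0],[[0,0,-1],0],[[0,0,-1],0],[[0,0,-1],0],[[0,0,-1],0],[[0,0,-1],0]]'
```

```text
time: 14.2
tool_pos: [589.7, 105.7, 272.8]
eef_rot: [0.511, -0.511, 0.489, -0.489]
wrist_force: [3.2, 0.7, -1.5]
opening: 0.107
time: 15.2
tool_pos: [559.5, 104.4, 272.7]
eef_rot: [-0.511, 0.511, -0.489, 0.489]
wrist_force: [3.3, 0.1, -1.3]
opening: 0.106
time: 16.2
tool_pos: [545.7, 103.8, 272.7]
eef_rot: [-0.511, 0.511, -0.489, 0.489]
wrist_force: [3.8, -0.8, -2.0]
opening: 0.11
```

```bash
python3 -m creep '[[[0,0,-1],0],[[0,0,-1],0],[[0,0,-1],0],[[0,0,-0.5],0],[[0,0,-0.5],0],[[0,0,-0.5],0],[[0,0,-0.5],0],[[0,0,-0.5],0],[[0,0,-0.5],0],[[0,0,0],0]]'
python3 -m creep '[[[0,0,-0.5],0],[[0,0,-0.5],0],[[0,0,-0.5],0],[[0,0,-0.5],0],[[0,0,-0.5],0],[[0,0,0],0],[[0,0,0],0],[[0,0,0],0],[[0,0,0],0],[[0,0,0],0]]'
```

```text
time: 17.2
tool_pos: [539.7, 103.5, 272.7]
eef_rot: [-0.511, 0.511, -0.489, 0.489]
wrist_force: [2.7, -0.2, -1.8]
opening: 0.109
time: 18.2
tool_pos: [537.3, 103.4, 272.7]
eef_rot: [-0.511, 0.511, -0.489, 0.489]
wrist_force: [2.7, 0.0, -0.6]
opening: 0.108
```

```bash
python3 -m creep '[[[0,0,-0.5],0],[[0,0,-0.5],0],[[0,0,-0.5],0],[[0,0,-0.5],0],[[0,0,-0.5],0],[[0,0,0],0],[[0,0,0],0],[[0,0,0],0],[[0,0,0],0],[[0,0,0],0]]'
python3 -m creep '[[[0,0,-0.5],0],[[0,0,-0.5],0],[[0,0,-0.5],0],[[0,0,-0.5],0],[[0,0,0],0],[[0,0,0],0],[[0,0,0],0],[[0,0,0],0],[[0,0,0],0],[[0,0,0],0]]'
```

```text
time: 19.2
tool_pos: [534.8, 103.3, 272.7]
eef_rot: [-0.511, 0.511, -0.489, 0.489]
wrist_force: [2.0, -0.5, -1.6]
opening: 0.111
time: 20.2
tool_pos: [533.0, 103.2, 272.8]
eef_rot: [0.511, -0.511, 0.489, -0.489]
wrist_force: [5.2, 0.0, -2.9]
opening: 0.107
```

```bash
python3 -m creep '[[[0,0,-0.4],0],[[0,0,-0.4],0],[[0,0,-0.4],0],[[0,0,0],0],[[0,0,0],0],[[0,0,0],0],[[0,0,0],0],[[0,0,0],0],[[0,0,0],0],[[0,0,0],0]]'
```

```text
time: 21.2
tool_pos: [532.4, 103.1, 273.0]
eef_rot: [0.512, -0.51, 0.488, -0.49]
wrist_force: [11.2, 1.2, -5.9]
opening: 0.107
```

The force rose from 3 N to 11 N with the tool stalling, so the slide is at its stop. Next I ease off, centre the bar in the hole, and lower the hook until the bend nearly rests on the slide.

```bash
python3 -m creep '[[[0,0,1],0],[[0,0,1],0],[[0,0,1],0],[[0,0,1],0],[[0,0,1],0],[[0,0,0.5],0],[[0,0,0],0],[[0,0,0],0],[[0,0,0],0],[[0,0,0],0]]'
python3 -m creep '[[[0,1,0],0],[[0,1,0],0],[[0,1,0],0],[[0,1,0],0],[[0,1,0],0],[[0,1,0],0],[[0,1,0],0],[[0,1,0],0],[[0,1,0],0],[[0,0,0],0]]'
```

```text
time: 22.2
tool_pos: [537.1, 103.4, 272.7]
eef_rot: [-0.511, 0.511, -0.489, 0.489]
wrist_force: [0.1, -0.7, -1.1]
opening: 0.108
time: 23.2
tool_pos: [537.1, 103.4, 263.5]
eef_rot: [-0.511, 0.511, -0.489, 0.489]
wrist_force: [-0.3, -0.1, -0.7]
opening: 0.111
```

```bash
python3 -m creep '[[[0,0.5,0],0],[[0,0.5,0],0],[[0,0.5,0],0],[[0,0.5,0],0],[[0,0.5,0],0],[[0,0,0],0],[[0,0,0],0],[[0,0,0],0],[[0,0,0],0],[[0,0,0],0]]'
python3 -m creep '[[[0,0.5,0],0],[[0,0.5,0],0],[[0,0.5,0],0],[[0,0,0],0],[[0,0,0],0],[[0,0,0],0],[[0,0,0],0],[[0,0,0],0],[[0,0,0],0],[[0,0,0],0]]'
```

```text
time: 24.2
tool_pos: [537.3, 103.4, 261.4]
eef_rot: [0.511, -0.511, 0.489, -0.489]
wrist_force: [1.7, -0.0, 2.7]
opening: 0.109
time: 25.2
tool_pos: [537.6, 103.4, 260.5]
eef_rot: [0.511, -0.51, 0.488, -0.489]
wrist_force: [3.2, -0.8, 7.2]
opening: 0.108
```

```bash
python3 -m creep '[[[0,-0.8,0],0],[[0,-0.5,0],0],[[0,0,0],0],[[0,0,0],0],[[0,0,0],0],[[0,0,0],0],[[0,0,0],0],[[0,0,0],0],[[0,0,0],0],[[0,0,0],0]]'
python3 -m creep '[[[0,0,0],0],[[0,0,0],0],[[0,0,0],0],[[0,0,0],0],[[0,0,0],0],[[0,0,0],0],[[0,0,0],0],[[0,0,0],0],[[0,0,0],0],[[0,0,0],0]]' 0.1
python3 - <<'E'
from m import *
print(sense()['wrist_force'])
a,_=save('side','x4.png')
cv2.imwrite('pics/h6.png',cv2.resize(a[130:200,265:335,::-1],(600,600),interpolation=3))
E
```

```text
time: 26.2
tool_pos: [537.4, 103.4, 261.1]
eef_rot: [0.511, -0.511, 0.489, -0.489]
wrist_force: [4.9, 0.7, 1.4]
opening: 0.109
time: 27.2
tool_pos: [537.1, 103.4, 261.0]
eef_rot: [-0.511, 0.511, -0.489, 0.489]
wrist_force: [0.8, 0.8, -0.2]
opening: 0.551
[ 0.8  0.8 -0.2]
```

View pics/h6.png

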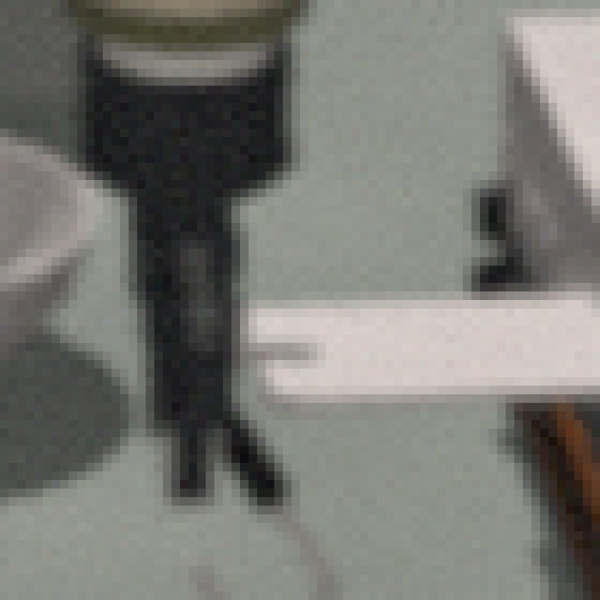

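The hook hangs tilted in the hole, free of the fingers. Now I back off straight up.

```bash
python3 -m creep '[[[0,-3,0],0],[[0,-5,0],0],[[0,-8,0],0],[[0,-12,0],0],[[0,-15,0],0],[[0,-20,0],0],[[0,-20,0],0],[[0,-20,0],0],[[0,-20,0],0],[[0,-10,0],0]]'
python3 -m creep '[[[0,0,-20],0],[[0,0,-30],0],[[0,0,-30],0],[[0,0,-20],0],[[0,0,0],0],[[0,0,0],0],[[0,0,0],0],[[0,0,0],0],[[0,0,0],0],[[0,0,0],0]]'
python3 - <<'E'
from m import *
a,_=save('side','x5.png');b,_=save('top','y5.png')
A=cv2.resize(a[130:210,255:345,::-1],(675,600),interpolation=3);B=cv2.resize(b[150:230,190:260,::-1],None,fx=4,fy=4)
cv2.imwrite('pics/h7.png',A);cv2.imwrite('pics/h8.png',B)
E
```

```text
time: 28.25
tool_pos: [537.2, 103.7, 397.0]
eef_rot: [0.512, -0.51, 0.488, -0.49]
wrist_force: [0.6, 0.2, 0.7]
opening: 0.551
time: 29.25
tool_pos: [437.5, 99.1, 393.8]
eef_rot: [-0.511, 0.511, -0.489, 0.489]
wrist_force: [0.1, -0.4, 0.4]
opening: 0.549
```

View pics/h7.png

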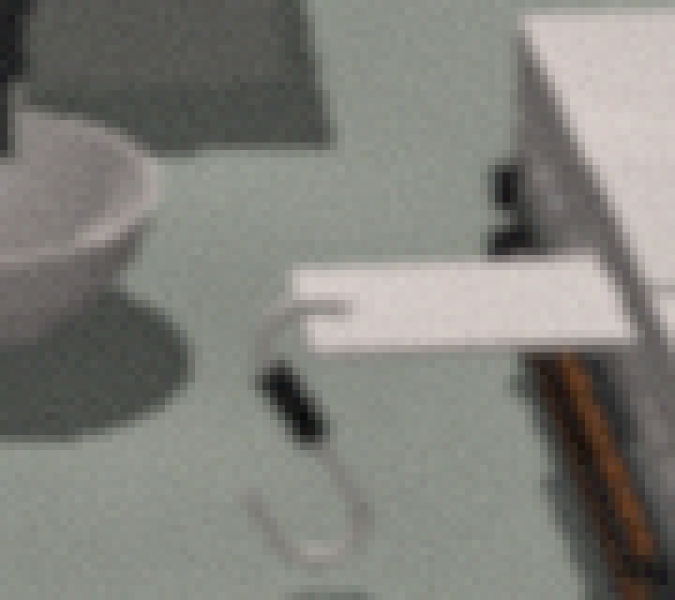

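View pics/x5.png

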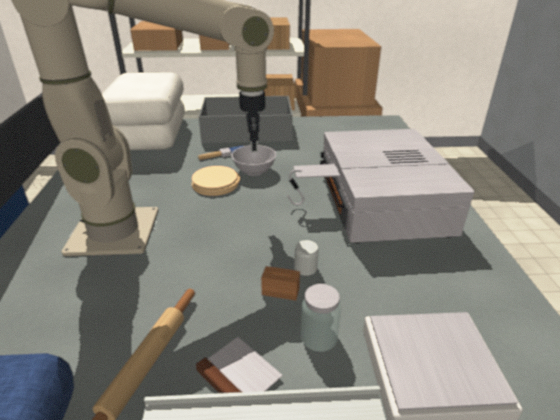

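```bash
python3 - <<'E'
from m import *
for f in('top0.png','y5.png'):
    g=cv2.imread('pics/'+f).astype(float).mean(2)
    for c in(217,219,233,235):
        col=g[160:215,c]; r=np.argmin(np.diff(cv2.GaussianBlur(col[:,None],(1,3),0)[:,0]))
        print(f,c,160+r+.5,at_z('top',(160+r+.5,c),138))
p=sense();print(p['time'],p['wrist_force'])
E
```

```text
top0.png 217 182.5 [627.9 133.3 138. ]
top0.png 219 182.5 [627.9 127.  138. ]
top0.png 233 181.5 [631.1  83.  138. ]
top0.png 235 181.5 [631.1  76.7 138. ]
y5.png 217 190.5 [602.  132.7 138. ]
y5.png 219 194.5 [589.1 126.1 138. ]
y5.png 233 202.5 [563.4  81.9 138. ]
y5.png 235 201.5 [566.6  75.7 138. ]
29.35 [-0.8  0.2  0.2]
```

```bash
python3 -c "
from bench import *
print(close_job())"
```

```text
the job is handed in; nothing more can be done
None
```

The S-hook is out of its block and hangs free in the slide's hole, and the slide is drawn out to its stop. I handed the job in at about 29 s of the 59 s allowed.

- **Insertion:** The tip went through the hole on the first try, and I felt no contact on the way down.
- **Draw:** The slide moved at about 3 N. At the stop the force rose to about 11 N and the tool stalled, so I eased off.
- **Release:** I lowered the hook until its bend touched the slide, at up to about 8 N, then opened the gripper and backed away. The wrist force was near zero afterwards.
- **Last side picture:** The hook hangs tilted in the hole with the gripper well clear, and the bystanders look unmoved.
- **Slide travel:** In the top camera the front edge moved about 66 mm. That fits the tool's travel less the play in the hole and a start about 3 mm out, which puts the slide at about 70 mm.

**Checks that failed or disagreed:**
- The two cameras differed by 2–5 mm in x, so I worked from their average.
- The arm blocked the top view during the insertion.
- In the last travel check, two of the four pixel columns gave readings that can't be right, so I dropped them.
- The viewer's picture limit stopped me from seeing the final top-view crop.

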